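# Put the hand blender's battery pack on charge

### The job

Put the hand blender's battery pack on charge: lay it on the loading tray of the charging dock with its plug towards the bay, push it in until the plug is fully home in the socket, and swing the steel retaining arm shut behind it. Do not knock over or shove aside the pot, shaker, jigger and jar that stand about.

Things in the scene. Friction and masses are not known exactly. Their poses are not given: they have to be found in the camera images.
- pack: Black battery pack, 0.3 to 0.6 kg, block 104 long (x), 58 wide (y), 48 mm high, lying flat among small things; a plug 22 long, 32 wide, 18 mm high (14 to 32 mm above the underside; last 6 mm slimmer by 4) sticks out of its +x end. Origin: middle of the underside of the 104 mm body; z up. Grasp across the 58 mm.
- plug_tip (a point): Middle of the plug's end face, at (74, 0, 23) mm in the pack's frame.
- dock: Grey charging dock fixed to the table. Origin: table level under the middle of the bay mouth; x is the push-in direction, z up. Bay: between cheeks from x = 0 to the socket wall at x = 85 mm, 61 wide, roofed from x = 24 on, 51 high inside; outside 92 wide, 85 mm high, back end at x = 126. When home, the pack's body meets the socket wall and its tail stands 19 mm out of the mouth.
- socket (a point): Middle of the mouth of the socket hole in the wall at the end of the bay, at (85, 0, 49) mm in the dock's frame, axes as the dock's. The hole is 36 wide, 22 high and 30 mm deep.
- tray (a point): On the floor of the open loading tray before the bay, (-66, 0, 26) mm in the dock's frame: a pack laid with its origin here rests steadily, plug between the cheeks but short of the roof. Tray: x = -95 to 0 mm, floor 26 mm above the table, running level into the bay; side guides 8 mm high, leaning outward, 35 mm (front) to 32 mm (mouth) from the middle line.
- retainer (a joint): Steel retaining arm's angle (rad) about an upright pivot at (-26, -50) mm in the dock's frame. 0 = shut: along the dock's +y across the mouth, 40 to 52 mm above the table, inner face 3 mm behind the tail of a pack that is home. Grows counterclockwise from above; stop 2.4, pointing out to the right. Starts anywhere, stays where left (0.05 N m). Below 2.0 it hinders laying the pack down.
- retainer_knob (a point): Grip point, 78 mm above the table, of the upright round pin with black cap at the arm's tip, 13 to 17 mm thick, standing 52 to 92 mm above the table; to pinch from above or push. From the pivot it lies 76 mm along the arm and 10 mm to its outer side (arm shut: at (-36, 26) mm in the dock's frame). The pivot boss is 20 mm across and 54 mm high.
- spice_pot: Round glass pot with steel lid, 58 mm across, 61 mm high, loose; origin middle of its underside.
- spice_shaker: Glass shaker with chromed cap, 44 mm across, 72 mm high, loose; origin middle of its underside.
- jigger: Steel double-ended jigger, 46 mm across, 77 mm high, loose; origin middle of its underside.
- bean_jar: Round jar of dark dried fruit with a pale lid, 72 mm across, 116 mm high, loose, near the dock's left side; origin middle of its underside.

How it is judged:
On the way:
1. the plug is home in the socket (x of plug_tip in the frame of socket above 0.016 m and distance between plug_tip and socket below 0.027 m), for 0.2 s.
At the end, for the whole second after the job is handed in: The plug reaches at least 16 mm past the mouth of the socket hole (22 mm when fully home), the pack in line with the bay within 0.08 rad and at rest, and the retaining arm is shut behind it (below 0.15 rad) (all of step 1 and angle between the x axis of pack and the x axis of dock, either way round below 0.08 rad and value of joint retainer below 0.15 rad and linear speed of pack below 0.02 m/s); the robot touches nothing.
It fails at once if the pot, shaker, jigger or jar is shoved more than 4 cm (distance of any of spice_pot, spice_shaker, jigger, bean_jar from where it was at the start of the episode above 0.04 m).
It fails at once if the pot, shaker, jigger or jar is knocked over (angle between any of spice_pot, spice_shaker, jigger, bean_jar's own z axis and vertical above 0.6 rad).
It also fails if it takes over 72 s, if anything falls off the work surface, if the arm or the gripper's body presses on something with over 40 N, if the wrist force passes 120 N, or if a joint passes its speed limit or range.

### The arm

A 7-joint arm with a two-finger parallel gripper is mounted at the origin on a cart in front of the work surface, level with it; the furniture and walls round the work are solid. World frame = base frame: x ahead of the robot, y to its left, z up, the work surface at z = 0. Lengths are in m, angles in rad, forces in N, time in s.
With the tool pointing down it reaches from about 0.4 to 0.85 m from the base axis. Payload 10.4 kg.
Tool frame: the origin (TCP) lies midway between the tips of the shut fingers; the grasp point (between the pads) lies 19 mm behind it (manip.grasp_offset is the distance from the TCP to the grasp point, in m); z points along the fingers, y is the line along which they close (so a half turn about z gives the same grasp; the last joint's range is limited). The gripper opens to 85 mm and grips with 20 to 120 N. Pads are 22 mm wide; open, the fingers measure 114 mm over their backs; the gripper's body (76 mm by 85 mm) begins 54 mm behind the grasp point. The pads swing forward as they close: fully open they stand 13 mm farther back than shut.
Start: joints at [1.131, 0.332, -0.065, 1.46, 0.022, 1.35, -0.088], TCP at [0.253, -0.572, 0.231] pointing down, gripper open.
Joint ranges: [-2.6, 2.6], [-0.5, 2.12], [-1.47, 1.34], [0.16, 2.42], [-1.27, 4.41], [0.06, 2.06], [-2.6, 2.6]. Speed limits (rad/s): [2.22, 2.22, 2.79, 2.79, 3.14, 3.14, 3.14].

### API

Orientations are given as a unit quaternion [x, y, z, w].
In Python, from workcell import manip gives the robot as it stands.
- The arm moves only by the tool advance, called as name(argument=value, ...), one argument or row to a line, values as JSON. Schema: {"type":"object","properties":{"increments":{"type":"array","items":{"type":"array","items":{"type":"array","items":{"type":"number"},"minItems":7,"maxItems":7},"minItems":1,"maxItems":20},"minItems":1,"maxItems":1},"force":{"type":"number"},"only":{"type":"string"},"quiet":{"type":"boolean"},"lines":{"type":"string"}},"required":["increments"],"additionalProperties":false}. increments is a list that holds a single list of rows (three levels of brackets), with 1 to 20 rows, each of 7 numbers: a rotation vector rx, ry, rz in rad, then dx, dy, dz in m, then the opening from 0.0 (shut) to 1.0 (fully open); each row is the pose to reach, as a shift and turn from the pose commanded when the call began, along the tool's axes at that moment; what a row does not reach only later rows make up. A row lasts 1/8 s, in which the tool goes at most 0.0625 m and 0.188 rad, less where a joint would pass 70% of its speed; a pose out of reach is approached as far as the arm can. The fingers move at their own pace and stop on an object; force is the grip in N (left out, the last holds). Time passes only in rows, so rows that do not move let the fingers close. The tool returns the time, the measured TCP pose, the force, the opening and the grip force at its end. only (a regular expression) keeps the lines of the reply that match it, lines (a string "A,B") keeps lines A to B, and quiet returns only ok. Input that does not fit is refused with a message, and nothing moves.
- manip.get_obs(): the state, without advancing time (a new reading comes with each control period).
- manip.camera(name): name is "scene" or "top" or "wrist"; returns the picture (420x560x3 uint8, blue, green, red); there is no depth.
- manip.calibration(name): a dict with "fx", "fy", "cx", "cy" (pixels), "world_from_camera" (4x4, takes a point from camera to world coordinates); the wrist camera has in their place "tool_from_camera" (4x4, takes a point from camera to tool coordinates, whose origin is the TCP and whose axes are the flange's). Camera axes: x right, y up, looking along -z (the intrinsics and any distortion apply to the point x, -y, -z); pixel columns grow to the right and rows downward; lengths in m; the calibration is good to about 2 mm. A picture is of the moment at which its call begins: read the wrist's pose just before it. calibration takes no time and is no camera call.
- manip.hand_in(): hands the job in; it is judged then, once.
The state is a dict: "clock": time; "joint_pos": joint angles; "joint_velocities": joint speeds; "tau": joint torques, N m; "position": TCP position; "ee_rot": TCP orientation; "ft_force": force on the tool from outside, world axes, zero at the start; "torque": the same for the moment, N m; "grip_width": opening from 0.0 (shut) to 1.0 (fully open); "grasp_force": force on a finger pad.
Only numpy, scipy, OpenCV 4.12 (cv2) and the standard library are available. Lean on these libraries where they do the work, as an engineer would, in place of code of your own. Each camera call takes 0.05 s, during which the arm holds its last target. There are 200 camera calls.

## Working session

There is one attempt and no reset: what is moved stays moved. The work goes in short steps, Python scripts to look and compute and a tool call to move; the robot and the scene stay as the last step left them, time stands still between calls to the robot, and variables do not carry over. Pictures are saved under pics/ and viewed, at most 10 in all, crops included, and the job is handed in when it is done.

```bash
ls; mkdir -p pics
```

Run:
```python
from workcell import manip
import cv2,numpy as np
o=manip.get_obs(); print(o)
for n in("scene","top"):
    cv2.imwrite(f"pics/{n}0.png",manip.camera(n)); print(n,manip.calibration(n))
print(manip.calibration("wrist"))
```

```text
pics
workcell.py
{'clock': 0.0, 'joint_pos': array([ 1.13139335,  0.33286856, -0.06470361,  1.46098305,  0.02161438,
        1.34988525, -0.088506  ]), 'joint_velocities': array([ 0.00153224,  0.00079979, -0.00154043, -0.00026318,  0.00011217,
        0.00079396,  0.00165795]), 'tau': array([ 1.96425513e-03, -6.25443363e+01,  5.01494645e-02, -3.91609025e+01,
        1.63091195e-02,  9.76501586e-03, -4.76941682e-05]), 'position': array([ 0.25285883, -0.57114004,  0.23049809]), 'ee_rot': array([ 9.78360313e-01,  2.06907161e-01, -1.89293308e-04, -6.98876541e-04]), 'ft_force': array([-0.40958581,  0.09924914,  0.27583682]), 'torque': array([-0.02189578, -0.04865146,  0.01881803]), 'grasp_force': 0.0, 'grip_width': 1.0016385440331022}
scene {'fx': 478.2500602827169, 'fy': 478.2500602827169, 'cx': 272.61664536826174, 'cy': 211.7718025531394, 'world_from_camera': array([[-0.78760081,  0.32127638, -0.52580076, -0.18581636],
       [-0.61612553, -0.39867507,  0.67929928,  0.97503673],
       [ 0.00861916,  0.85897594,  0.51194339,  0.7683931 ],
       [ 0.        ,  0.        ,  0.    
[... 159 characters left out ...]
.00357397,  0.99676028, -0.08035025,  0.45233947],
       [-0.99996822, -0.00298976,  0.00738992,  0.07396897],
       [ 0.00712575,  0.08037411,  0.9967393 ,  1.39663659],
       [ 0.        ,  0.        ,  0.        ,  1.        ]])}
{'fx': 320.1311090250931, 'fy': 320.1311090250931, 'cx': 286.04954642955977, 'cy': 209.93849514461513, 'tool_from_camera': array([[ 1.47535952e-03,  9.51822375e-01,  3.06646361e-01,
         8.04257554e-02],
       [ 9.99998783e-01, -1.55992122e-03,  3.06874647e-05,
         6.83486885e-04],
       [ 5.07553182e-04,  3.06645942e-01, -9.51823517e-01,
        -1.43131303e-01],
       [ 0.00000000e+00,  0.00000000e+00,  0.00000000e+00,
         1.00000000e+00]])}
```

View pics/scene0.png

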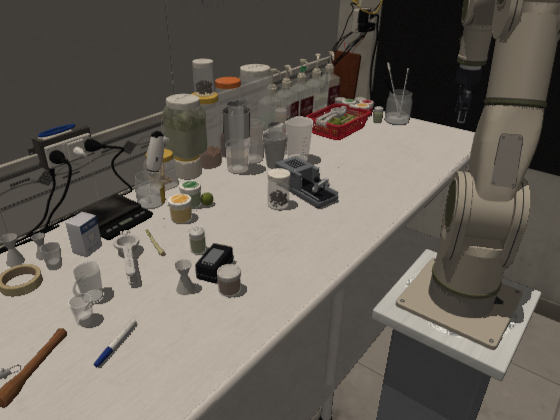

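View pics/top0.png

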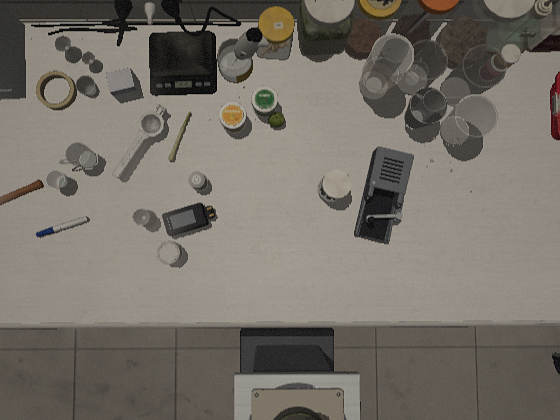

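The top view shows the pack at about (187,219) with its plug to the right. The dock is at (385,195) with the bay pointing up the picture, and the jar is at (336,186). I'll enlarge both areas.

Create h.py:
```python
import numpy as np,cv2
from workcell import manip
from scipy.spatial.transform import Rotation as R
def ray(n,uv,z,T=None):
    c=manip.calibration(n); T=c["world_from_camera"] if T is None else T
    d=T[:3,:3]@np.array([(uv[0]-c["cx"])/c["fx"],-(uv[1]-c["cy"])/c["fy"],-1])
    return T[:3,3]+d*(z-T[2,3])/d[2]
def toolT(o=None):
    o=o or manip.get_obs(); T=np.eye(4); T[:3,:3]=R.from_quat(o["ee_rot"]).as_matrix(); T[:3,3]=o["position"]; return T
def wristT(): return toolT()@manip.calibration("wrist")["tool_from_camera"]
def proj(n,P,T=None):
    c=manip.calibration(n); T=c["world_from_camera"] if T is None else T
    p=np.linalg.inv(T)@np.append(P,1); return np.array([c["cx"]-c["fx"]*p[0]/p[2],c["cy"]+c["fy"]*p[1]/p[2]])
```

Run:
```python
import cv2,numpy as np
i=cv2.imread("pics/top0.png")
a=cv2.resize(i[165:275,120:220],None,fx=4,fy=4,interpolation=2); b=cv2.resize(i[140:250,315:415],None,fx=4,fy=4,interpolation=2)
cv2.imwrite("pics/crop0.png",cv2.convertScaleAbs(np.hstack([a,b]),alpha=1.8))
```

```text
(no output)
```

View pics/crop0.png

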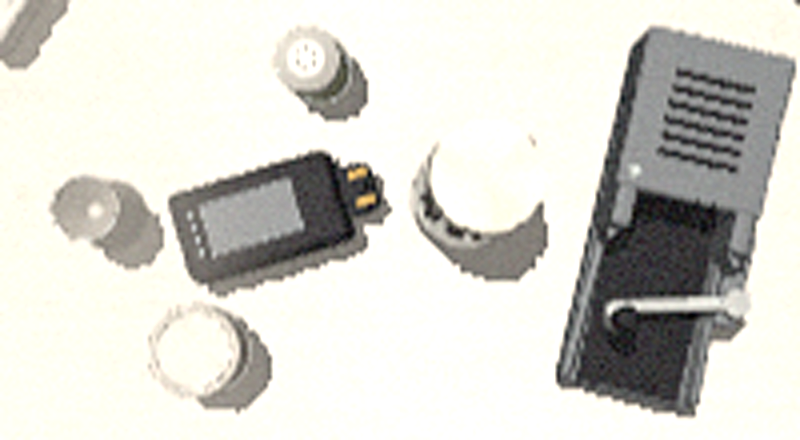

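The crop shows the pack with the jigger, pot and shaker 3–5 cm clear of it. The retainer is nearly shut, with its knob at crop (620,312) and its pivot at (738,300).

Run:
```python
from h import *
L=lambda x,y:(120+x/4,165+y/4); Rr=lambda x,y:(315+(x-400)/4,140+y/4)
for n,p,z in [("packTL",L(172,195),.048),("TR",L(330,152),.048),("BR",L(352,240),.048),("BL",L(195,278),.048),("pluge",L(372,185),.032),("jig",L(92,210),.077),("pot",L(196,348),.061),("shak",L(303,60),.072),
 ("jar",Rr(487,180),.116),("roofBL",Rr(648,28),.085),("roofBR",Rr(795,62),.085),("roofFR",Rr(757,215),.085),("roofFL",Rr(613,190),.085),("pivot",Rr(738,300),.054),("knob",Rr(620,312),.092),("trayFL",Rr(560,383),.026),("trayFR",Rr(690,413),.026)]:
    print(n,ray("top",p,z).round(4))
```

```text
packTL [0.5549 0.335  0.048 ]
TR [0.5815 0.2366 0.048 ]
BR [0.5264 0.2225 0.048 ]
BL [0.503  0.3201 0.048 ]
pluge [0.562  0.2119 0.032 ]
jig [0.5436 0.3781 0.077 ]
pot [0.4595 0.3166 0.061 ]
shak [0.6363 0.2507 0.072 ]
jar [ 0.6173 -0.0915  0.116 ]
roofBL [ 0.7152 -0.1959  0.085 ]
roofBR [ 0.6938 -0.286   0.085 ]
roofFR [ 0.5993 -0.2604  0.085 ]
roofFL [ 0.6149 -0.1725  0.085 ]
pivot [ 0.5495 -0.2552  0.054 ]
knob [ 0.5397 -0.1741  0.092 ]
trayFL [ 0.4991 -0.1478  0.026 ]
trayFR [ 0.4798 -0.2299  0.026 ]
```

Add to h.py:
```python
def go(p,psi):
    o=manip.get_obs(); T=toolT(o)
    Rt=np.array([[np.cos(psi),np.sin(psi),0],[np.sin(psi),-np.cos(psi),0],[0,0,-1]])
    print("clk %.2f"%o["clock"],"rot",R.from_matrix(T[:3,:3].T@Rt).as_rotvec().round(3),"d",(T[:3,:3].T@(np.array(p)-T[:3,3])).round(4))
```

```bash
python3 -c "
from h import *
go([.54,-.174,.23],1.339)"
```

```text
clk 0.10 rot [-0.001 -0.001 -0.922] d [ 0.4233 -0.2469  0.0009]
```

advance(
  increments=[
    [[0, 0, -0.12, 0.053, -0.031, 0, 1], [0, 0, -0.24, 0.106, -0.062, 0, 1], [0, 0, -0.36, 0.159, -0.093, 0, 1], [0, 0, -0.48, 0.212, -0.124, 0, 1], [0, 0, -0.6, 0.265, -0.155, 0, 0.6], [0, 0, -0.72, 0.318, -0.186, 0, 0.6], [0, 0, -0.82, 0.371, -0.217, 0, 0.6], [0, 0, -0.922, 0.4233, -0.247, 0, 0.6], [0, 0, -0.922, 0.4233, -0.247, 0, 0.6], [0, 0, -0.922, 0.4233, -0.247, 0, 0.6], [0, 0, -0.922, 0.4233, -0.247, 0, 0.6]],
  ],
)

```text
clock: 1.48
position: [0.5394, -0.1758, 0.2311]
ee_rot: [0.785, 0.619, -0.0, 0.0]
ft_force: [-0.2, 0.5, -0.2]
grip_width: 0.602
grasp_force: 0.0
```

Run:
```python
from h import *
go([.54,-.174,.23],1.339)
T=wristT(); np.save("T1.npy",T); i=manip.camera("wrist"); cv2.imwrite("pics/w1.png",cv2.convertScaleAbs(i,alpha=1.5))
print(proj("wrist",[.5397,-.1741,.092],T))
```

```text
clk 1.48 rot [-0.     0.001 -0.003] d [0.0019 0.0002 0.0011]
[283.91678715 195.93363601]
```

View pics/w1.png

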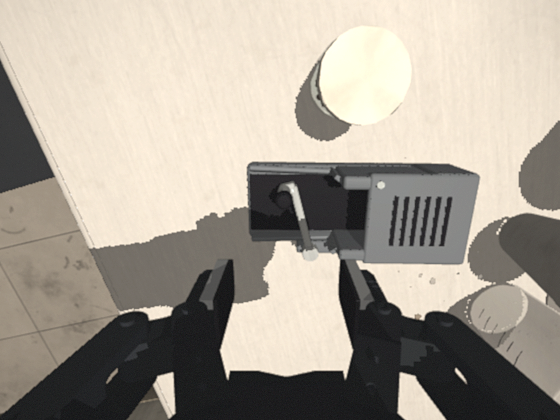

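The wrist view shows the arm tip near (288,187), the pivot at (310,255) and the roof corners. I'll enlarge it for accuracy.

Run:
```python
import cv2
i=cv2.imread("pics/w1.png")[145:285,235:485]
cv2.imwrite("pics/w1c.png",cv2.resize(cv2.convertScaleAbs(i,alpha=1.6,beta=15),None,fx=3.2,fy=3.2,interpolation=2))
```

```text
(no output)
```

View pics/w1c.png

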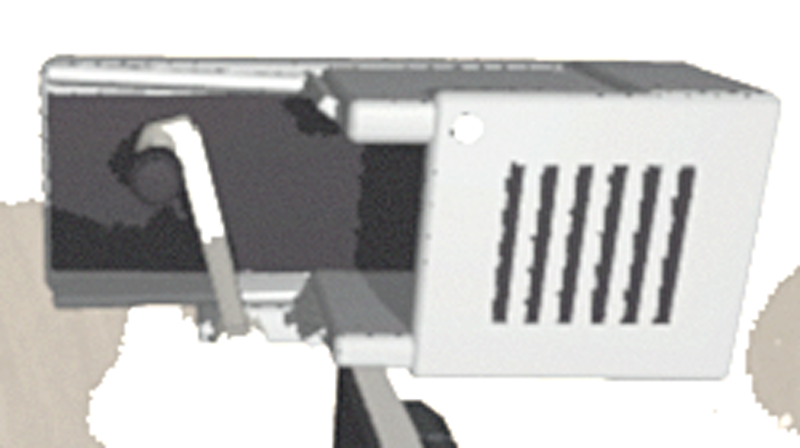

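The knob cap is at crop (155,175). The roof corners are at (435,92), (780,97), (725,378) and (412,372).

Run:
```python
from h import *
T=np.load("T1.npy"); C=lambda x,y:(235+x/3.2,145+y/3.2)
P={n:ray("wrist",C(*p),z,T) for n,p,z in [("BL",(780,97),.085),("BR",(725,378),.085),("FR",(412,372),.085),("FL",(435,92),.085),("knob",(155,175),.092),("trayFL",(45,63),.034),("trayFR",(52,285),.034)]}
for k in P:print(k,P[k].round(4))
y=np.arctan2(*(P["BL"]+P["BR"]-P["FL"]-P["FR"])[1::-1]); print("yaw",y,[np.arctan2(*(P[a]-P[b])[1::-1]) for a,b in (("BL","FL"),("BR","FR"))],[np.arctan2(-(P[a]-P[b])[0],(P[a]-P[b])[1]) for a,b in (("BL","BR"),("FL","FR"),("trayFL","trayFR"))])
y=-.232;u=np.array([np.cos(y),np.sin(y)])
print("origin",(P["BL"]+P["BR"])[:2]/2-.126*u,(P["FL"]+P["FR"])[:2]/2-.024*u,(P["trayFL"]+P["trayFR"])[:2]/2+.095*u)
```

```text
BL [ 0.7176 -0.1981  0.085 ]
BR [ 0.6962 -0.2849  0.085 ]
FR [ 0.6012 -0.2603  0.085 ]
FL [ 0.6216 -0.1739  0.085 ]
knob [ 0.5384 -0.1775  0.092 ]
trayFL [ 0.5074 -0.1473  0.034 ]
trayFR [ 0.4887 -0.2248  0.034 ]
yaw -0.25080041102948225 [np.float64(-0.24766339401718107), np.float64(-0.25396107916070976)] [np.float64(-0.2412098469947655), np.float64(-0.23280162582794126), np.float64(-0.23721544977299014)]
origin [ 0.58427741 -0.21257101] [ 0.58804344 -0.21155639] [ 0.59050055 -0.20790738]
```

advance(
  increments=[
    [[0, 0, 0, 0.0, 0.0, 0.06, 0.6], [0, 0, 0, 0.0, 0, 0.12, 0.6], [0, 0, 0, 0, 0, 0.17, 0.6], [0, 0, 0, 0, 0, 0.17, 0.6], [0, 0, 0, 0, 0, 0.17, 0.0], [0, 0, 0, 0, 0, 0.17, 0.0], [0, 0, 0, 0, 0, 0.17, 0.0], [0, 0, 0, 0, 0, 0.17, 0.0]],
  ],
  force=30,
)

```text
clock: 2.52
position: [0.5417, -0.1747, 0.0638]
ee_rot: [0.784, 0.62, 0.001, 0.002]
ft_force: [-1.5, 1.4, 7.9]
grip_width: 0.187
grasp_force: 29.2
```

Run:
```python
from h import *
y=-.24;Rz=R.from_euler("z",y).as_matrix()[:2,:2]; O=np.array([.584,-.212]);Pv=O+Rz@[-.026,-.050]
print("pivot",Pv); o=manip.get_obs(); r=Rz.T@(o["position"][:2]-Pv); print(r,np.hypot(*r),"theta",np.arctan2(r[1],r[0])-np.arctan2(76,-10))
T=toolT(o)
for th in np.arange(0.4,2.45,.2):
    p=Pv+Rz@(R.from_euler("z",th).as_matrix()[:2,:2]@[-.010,.076]); print(round(th,1),(T[:3,:3].T@np.append(p-o["position"][:2],0)).round(4))
```

```text
pivot [ 0.54686008 -0.25438663]
[-0.0239587   0.07612825] 0.07980933301363334 theta 0.17407416851483015
0.4 [-0.0099 -0.0149 -0.0001]
0.6 [-0.0188 -0.0274 -0.0001]
0.8 [-0.0301 -0.0378 -0.0001]
1.0 [-0.0431 -0.0457 -0.0002]
1.2 [-0.0575 -0.051  -0.0002]
1.4 [-0.0726 -0.0532 -0.0002]
1.6 [-0.0879 -0.0524 -0.0002]
1.8 [-1.028e-01 -4.860e-02 -1.000e-04]
2.0 [-1.165e-01 -4.190e-02 -1.000e-04]
2.2 [-0.1287 -0.0326 -0.    ]
2.4 [-0.1388 -0.0211  0.    ]
```

advance(
  increments=[
    [[0, 0, 0, -0.01, -0.015, -0.002, 0], [0, 0, 0, -0.019, -0.027, -0.002, 0], [0, 0, 0, -0.03, -0.038, -0.002, 0], [0, 0, 0, -0.043, -0.046, -0.002, 0], [0, 0, 0, -0.057, -0.051, -0.002, 0], [0, 0, 0, -0.073, -0.053, -0.002, 0], [0, 0, 0, -0.088, -0.052, -0.002, 0], [0, 0, 0, -0.103, -0.049, -0.002, 0], [0, 0, 0, -0.117, -0.042, -0.002, 0], [0, 0, 0, -0.129, -0.033, -0.002, 0], [0, 0, 0, -0.134, -0.027, -0.002, 0], [0, 0, 0, -0.134, -0.027, -0.002, 0]],
  ],
)

```text
clock: 4.03
position: [0.4838, -0.2993, 0.0647]
ee_rot: [0.784, 0.62, 0.0, 0.001]
ft_force: [1.1, 2.3, 4.4]
grip_width: 0.178
grasp_force: 31.5
```

Run:
```python
from h import *
y=-.24;Rz=R.from_euler("z",y).as_matrix()[:2,:2]; Pv=np.array([.54686,-.2544])
o=manip.get_obs(); r=Rz.T@(o["position"][:2]-Pv); print(r,np.hypot(*r),"theta",(np.arctan2(r[1],r[0])-np.arctan2(76,-10))%6.283)
```

```text
[-0.05055438 -0.05858975] 0.07738543152779181 theta 2.2986708518242267
```

advance(
  increments=[
    [[0, 0, 0, 0, 0, 0, 0.6], [0, 0, 0, 0, 0, 0, 0.6], [0, 0, 0, 0, 0, -0.06, 0.6], [0, 0, 0, 0, 0, -0.12, 0.6], [0, 0, 0, 0, 0, -0.17, 1], [0, 0, 0, 0, 0, -0.17, 1]],
  ],
)

```text
clock: 4.78
position: [0.4845, -0.2995, 0.2378]
ee_rot: [0.784, 0.62, 0.001, 0.004]
ft_force: [0.5, 0.0, -0.4]
grip_width: 0.985
grasp_force: 0.0
```

```bash
python3 -c "
from h import *
go([.5415,.2785,.235],1.82)"
```

```text
clk 4.78 rot [ 0.006  0.004 -0.482] d [ 0.5756 -0.0778  0.0006]
```

advance(
  increments=[
    [[0, 0, -0.05, 0.057, -0.008, 0, 1], [0, 0, -0.1, 0.115, -0.016, 0, 1], [0, 0, -0.15, 0.173, -0.024, 0, 1], [0, 0, -0.2, 0.23, -0.031, 0, 1], [0, 0, -0.25, 0.288, -0.039, 0, 1], [0, 0, -0.3, 0.345, -0.047, 0, 1], [0, 0, -0.35, 0.4, -0.054, 0, 1], [0, 0, -0.4, 0.46, -0.062, 0, 1], [0, 0, -0.45, 0.518, -0.07, 0, 1], [0, 0, -0.482, 0.5756, -0.078, 0, 1], [0, 0, -0.482, 0.5756, -0.078, 0, 1], [0, 0, -0.482, 0.5756, -0.078, 0, 1]],
  ],
)

```text
clock: 6.28
position: [0.5393, 0.279, 0.2322]
ee_rot: [0.613, 0.79, -0.001, -0.0]
ft_force: [0.8, -0.9, 0.2]
grip_width: 1.0
grasp_force: 0.0
```

Run:
```python
from h import *
T=wristT(); np.save("T2.npy",T); i=manip.camera("wrist"); cv2.imwrite("pics/w2.png",cv2.resize(cv2.convertScaleAbs(i[60:320,120:440],alpha=2.2,beta=10),None,fx=2.3,fy=2.3,interpolation=2))
```

```text
(no output)
```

View pics/w2.png

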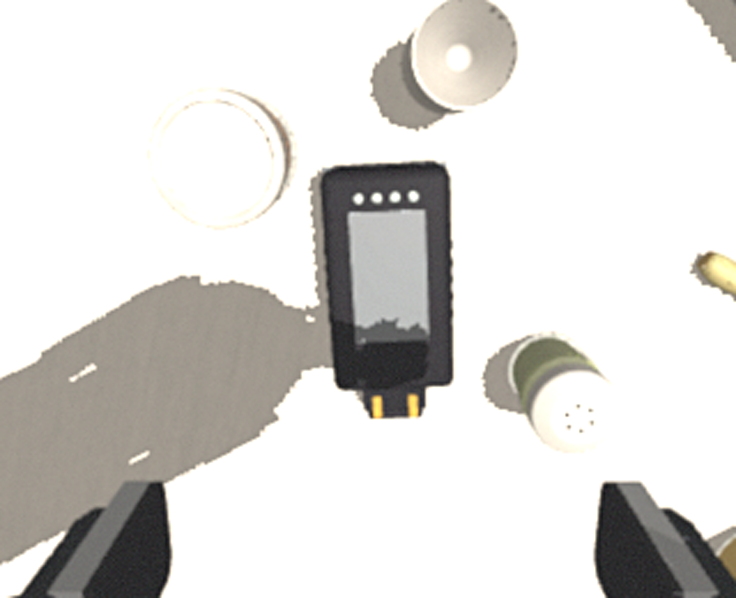

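The wrist view shows the pack upright with its plug end at (397,417) and its top corners at (323,170), (449,164), (453,385) and (337,388). The pot is at (220,158), the jigger at (464,54) and the shaker cap at (573,410).

Run:
```python
from h import *
T=np.load("T2.npy"); C=lambda x,y:(120+x/2.3,60+y/2.3)
P={n:ray("wrist",C(*p),z,T) for n,p,z in [("TL",(323,168),.047),("TR",(449,163),.047),("BR",(452,385),.047),("BL",(337,388),.047),("plug",(397,417),.032),("pot",(220,158),.061),("jig",(464,54),.077),("shak",(573,410),.072)]}
t=(P["TL"]+P["TR"])/2;h=(P["BL"]+P["BR"])/2;c=(t+h)/2
print("c",c,[np.arctan2(*(a-b)[1::-1]) for a,b in((P["BR"],P["TR"]),(P["BL"],P["TL"]),(h,t),(P["plug"],t))],np.linalg.norm(h-t),np.linalg.norm(P["TL"]-P["TR"]))
y=np.arctan2(*(P["plug"]-t)[1::-1]);Rz=R.from_euler("z",y).as_matrix()
for k in P:print(k,(Rz.T@(P[k]-c)).round(4))
```

```text
c [0.54400742 0.28321544 0.047     ] [np.float64(-1.2775501843230304), np.float64(-1.2786920131922592), np.float64(-1.2781195374358525), np.float64(-1.2725016994322598)] 0.10282432895891445 0.05476863006257128
TL [-0.0516 -0.0271  0.    ]
TR [-0.0512  0.0277  0.    ]
BR [0.0519 0.0272 0.    ]
BL [ 0.0509 -0.0277  0.    ]
plug [ 0.0738  0.0003 -0.015 ]
pot [-0.0587 -0.0683  0.014 ]
jig [-0.0932  0.0316  0.03  ]
shak [0.0566 0.0787 0.025 ]
```

```bash
python3 -c "
from h import *
go([.5405,.2947,.013],1.865)"
```

```text
clk 6.33 rot [-0.001  0.001 -0.046] d [0.0161 0.0051 0.2195]
```

advance(
  increments=[
    [[0, 0, -0.046, 0.016, 0.005, 0.03, 0.85], [0, 0, -0.046, 0.016, 0.005, 0.08, 0.85], [0, 0, -0.046, 0.016, 0.005, 0.13, 0.85], [0, 0, -0.046, 0.016, 0.005, 0.18, 0.85], [0, 0, -0.046, 0.016, 0.005, 0.2195, 0.85], [0, 0, -0.046, 0.016, 0.005, 0.2195, 0.85], [0, 0, -0.046, 0.016, 0.005, 0.2195, 0.5], [0, 0, -0.046, 0.016, 0.005, 0.2195, 0.5], [0, 0, -0.046, 0.016, 0.005, 0.2195, 0.5], [0, 0, -0.046, 0.016, 0.005, 0.2195, 0.5], [0, 0, -0.046, 0.016, 0.005, 0.2, 0.5], [0, 0, -0.046, 0.016, 0.005, 0.15, 0.5], [0, 0, -0.046, 0.016, 0.005, 0.1, 0.5], [0, 0, -0.046, 0.016, 0.005, 0.05, 0.5], [0, 0, -0.046, 0.016, 0.005, 0.03, 0.5]],
  ],
  force=60,
)

```text
clock: 8.2
position: [0.5409, 0.2973, 0.2072]
ee_rot: [0.595, 0.804, 0.002, 0.001]
ft_force: [0.5, 0.3, -5.7]
grip_width: 0.667
grasp_force: 66.9
```

Run:
```python
from h import *
y=-.24;Rz=R.from_euler("z",y).as_matrix()[:2,:2]; p=np.array([.584,-.212])+Rz@[-.078,0]
go([*p,.19],y+np.pi); print(p)
T=wristT(); np.save("T3.npy",T); cv2.imwrite("pics/w3.png",cv2.convertScaleAbs(manip.camera("wrist"),alpha=2))
```

```text
clk 8.20 rot [ 0.005  0.002 -1.034] d [-0.4599 -0.1747  0.016 ]
[ 0.50823564 -0.1934592 ]
```

View pics/w3.png

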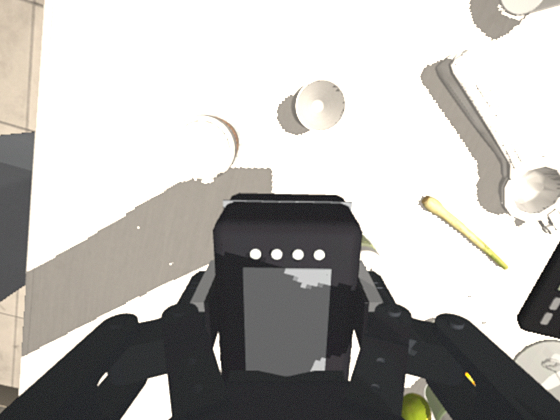

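The pack is held square and clear, with its tail near row 203. Next I carry it over the tray.

advance(
  increments=[
    [[0, 0, -0.1, -0.046, -0.017, 0, 0.5], [0, 0, -0.2, -0.092, -0.035, 0, 0.5], [0, 0, -0.3, -0.138, -0.052, 0, 0.5], [0, 0, -0.4, -0.184, -0.07, 0, 0.5], [0, 0, -0.5, -0.23, -0.087, 0, 0.5], [0, 0, -0.6, -0.276, -0.105, 0, 0.5], [0, 0, -0.7, -0.322, -0.122, 0, 0.5], [0, 0, -0.8, -0.368, -0.14, 0, 0.5], [0, 0, -0.9, -0.414, -0.157, 0, 0.5], [0, 0, -1.0, -0.46, -0.175, 0.016, 0.5], [0.005, 0, -1.034, -0.46, -0.175, 0.016, 0.5], [0.005, 0, -1.034, -0.46, -0.175, 0.016, 0.5], [0.005, 0, -1.034, -0.46, -0.175, 0.016, 0.5]],
  ],
)

```text
clock: 9.88
position: [0.5072, -0.1933, 0.187]
ee_rot: [0.12, 0.993, -0.002, -0.002]
ft_force: [-0.9, 0.5, -5.3]
grip_width: 0.668
grasp_force: 67.3
```

Run:
```python
from h import *
go([.5082,-.1935,.041],-.24+np.pi)
i=manip.camera("top");cv2.imwrite("pics/t3.png",cv2.resize(cv2.convertScaleAbs(i[120:270,300:450],alpha=2),None,fx=4,fy=4,interpolation=2))
```

```text
clk 9.88 rot [-0.004 -0.003  0.   ] d [-0.0015  0.0006  0.146 ]
```

advance(
  increments=[
    [[-0.004, -0.003, 0, -0.0015, 0, 0.04, 0.5], [-0.004, -0.003, 0, -0.0015, 0, 0.08, 0.5], [-0.004, -0.003, 0, -0.0015, 0, 0.11, 0.5], [-0.004, -0.003, 0, -0.0015, 0, 0.13, 0.5], [-0.004, -0.003, 0, -0.0015, 0, 0.139, 0.5], [-0.004, -0.003, 0, -0.0015, 0, 0.142, 0.5], [-0.004, -0.003, 0, -0.0015, 0, 0.145, 0.5], [-0.004, -0.003, 0, -0.0015, 0, 0.145, 0.5]],
  ],
)

```text
clock: 10.92
position: [0.5084, -0.1957, 0.0428]
ee_rot: [0.12, 0.993, -0.0, 0.001]
ft_force: [-0.3, -0.2, -5.0]
grip_width: 0.672
grasp_force: 67.2
```

```bash
python3 -c "
from h import *
go([.5082,-.1935,.041],-.24+np.pi)
o=manip.get_obs();print(o['torque'])"
```

```text
clk 10.93 rot [-0.     0.001 -0.001] d [0.0008 0.0021 0.0018]
[0.03053622 0.03996941 0.00734483]
```

advance(
  increments=[
    [[0, 0, 0, 0, 0.002, 0.001, 0.5], [0, 0, 0, 0, 0.002, 0.003, 0.5], [0, 0, 0, 0, 0.002, 0.004, 0.5], [0, 0, 0, 0, 0.002, 0.004, 0.5]],
  ],
)

```text
clock: 11.42
position: [0.509, -0.1937, 0.0415]
ee_rot: [0.12, 0.993, -0.001, 0.0]
ft_force: [-19.1, 2.8, 34.9]
grip_width: 0.67
grasp_force: 72.2
```

Run:
```python
from h import *
go([.5082,-.1935,.039],-.24+np.pi)
i=manip.camera("top");cv2.imwrite("pics/t4.png",cv2.resize(cv2.convertScaleAbs(i[140:260,340:440],alpha=2),None,fx=5,fy=5,interpolation=2))
```

```text
clk 11.43 rot [-0.002  0.001 -0.001] d [0.0008 0.     0.0025]
```

View pics/t4.png

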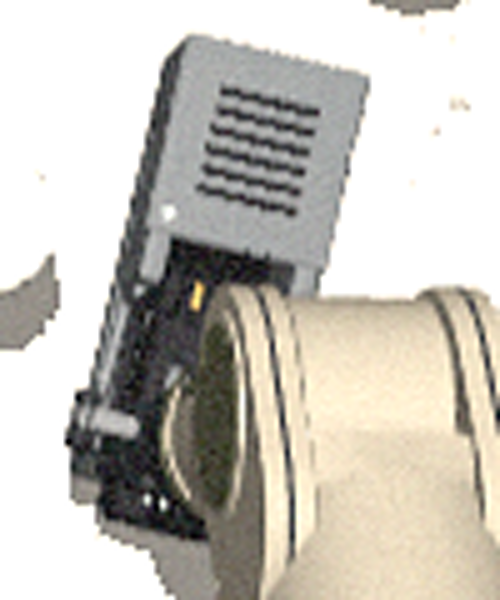

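The pack sits in the tray, with the plug contact visible between the cheeks at (195,295). I'll ease off the downward load and slide it forward.

advance(
  increments=[
    [[0, 0, 0, 0, 0, -0.003, 0.5], [0, 0, 0, 0, 0, -0.003, 0.5]],
  ],
)

```text
clock: 11.72
position: [0.5089, -0.1937, 0.0417]
ee_rot: [0.12, 0.993, -0.0, 0.001]
ft_force: [-3.0, 0.9, 6.2]
grip_width: 0.669
grasp_force: 68.5
```

advance(
  increments=[
    [[0, 0, 0, -0.004, 0, 0, 0.5], [0, 0, 0, -0.008, 0, 0, 0.5], [0, 0, 0, -0.012, 0, 0, 0.5], [0, 0, 0, -0.012, 0, 0, 0.5]],
  ],
)

```text
clock: 12.22
position: [0.5206, -0.1964, 0.0417]
ee_rot: [0.12, 0.993, -0.0, 0.0]
ft_force: [-3.2, 0.6, 4.1]
grip_width: 0.666
grasp_force: 68.5
```

advance(
  increments=[
    [[0, 0, 0, -0.004, 0, 0, 0.5], [0, 0, 0, -0.008, 0, 0, 0.5], [0, 0, 0, -0.012, 0, 0, 0.5], [0, 0, 0, -0.016, 0, 0, 0.5], [0, 0, 0, -0.016, 0, 0, 0.5]],
  ],
)

```text
clock: 12.85
position: [0.5361, -0.2002, 0.0417]
ee_rot: [0.12, 0.993, -0.0, 0.0]
ft_force: [-3.2, 1.0, 4.2]
grip_width: 0.67
grasp_force: 68.5
```

```bash
python3 -c "
from h import *
go([.584-.049*.971,-.212+.049*.2377,.041],-.24+np.pi);print(manip.get_obs()['torque'])"
```

```text
clk 12.85 rot [-0.     0.001 -0.001] d [-0.0003 -0.      0.0007]
[ 0.18195565  0.6670363  -0.07582681]
```

advance(
  increments=[
    [[0, 0, 0, 0, 0, 0, 0.82], [0, 0, 0, 0, 0, 0, 0.82], [0, 0, 0, 0, 0, -0.05, 0.82], [0, 0, 0, 0, 0, -0.1, 0.82], [0, 0, 0, 0.03, 0, -0.1, 0], [0, 0, 0, 0.065, 0, -0.1, 0], [0, 0, 0, 0.068, 0, -0.1, 0], [0, 0, 0, 0.068, 0, -0.1, 0]],
  ],
)

```text
clock: 13.85
position: [0.4701, -0.1844, 0.1416]
ee_rot: [0.12, 0.993, -0.0, 0.001]
ft_force: [0.7, 0.1, -0.1]
grip_width: 0.003
grasp_force: 0.0
```

Run:
```python
from h import *
go([.584-.117*.971,-.212+.117*.2377,.046],-.24+np.pi)
i=manip.camera("top");cv2.imwrite("pics/t5.png",cv2.resize(cv2.convertScaleAbs(i[140:260,340:440],alpha=2),None,fx=5,fy=5,interpolation=2))
```

```text
clk 13.85 rot [-0.001  0.002 -0.001] d [-0.      0.0003  0.0956]
```

View pics/t5.png

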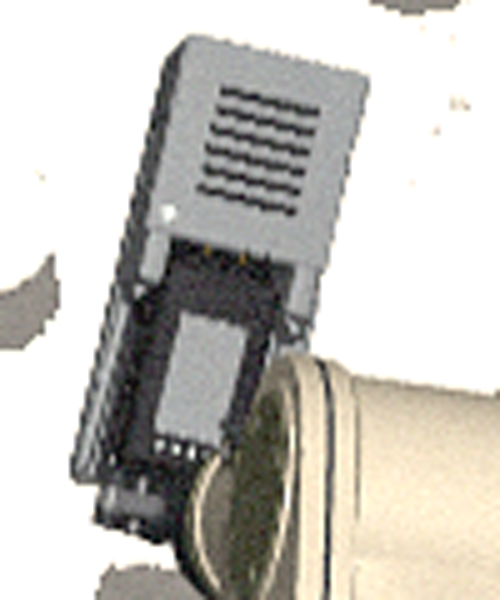

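The pack lies straight with its plug under the roof, and its tail LEDs are at (185,448). I'll lower the shut fingers behind it and push.

advance(
  increments=[
    [[0, 0, 0, 0, 0, 0.05, 0], [0, 0, 0, 0, 0, 0.0956, 0], [0, 0, 0, -0.01, 0, 0.0956, 0], [0, 0, 0, -0.02, 0, 0.0956, 0], [0, 0, 0, -0.028, 0, 0.0956, 0], [0, 0, 0, -0.036, 0, 0.0956, 0], [0, 0, 0, -0.044, 0, 0.0956, 0], [0, 0, 0, -0.052, 0, 0.0956, 0], [0, 0, 0, -0.052, 0, 0.0956, 0]],
  ],
)

```text
clock: 15.02
position: [0.5214, -0.1966, 0.0459]
ee_rot: [0.12, 0.993, -0.0, 0.001]
ft_force: [-0.6, -0.3, -0.4]
grip_width: -0.0
grasp_force: 0.0
```

```bash
python3 -c "
from h import *
go([.584-.03*.971,-.212+.03*.2377,.046],-.24+np.pi);print(manip.get_obs()['torque'])"
```

```text
clk 15.03 rot [ 0.     0.002 -0.001] d [-0.0345 -0.     -0.    ]
[-0.00717161 -0.01829932  0.02221438]
```

advance(
  increments=[
    [[0, 0, 0, -0.005, 0, 0, 0], [0, 0, 0, -0.01, 0, 0, 0], [0, 0, 0, -0.015, 0, 0, 0], [0, 0, 0, -0.02, 0, 0, 0], [0, 0, 0, -0.024, 0, 0, 0]],
  ],
)

```text
clock: 15.65
position: [0.5438, -0.2023, 0.0457]
ee_rot: [0.12, 0.993, -0.0, 0.0]
ft_force: [-3.6, 1.1, 1.9]
grip_width: 0.001
grasp_force: 2.1
```

advance(
  increments=[
    [[0, 0, 0, -0.003, 0, 0, 0], [0, 0, 0, -0.006, 0, 0, 0]],
  ],
)

```text
clock: 15.9
position: [0.5495, -0.2037, 0.0457]
ee_rot: [0.12, 0.993, -0.0, 0.0]
ft_force: [-4.6, 0.7, 1.9]
grip_width: 0.002
grasp_force: 1.8
```

```bash
python3 -c "
from h import *
go([.584-.03*.971,-.212+.03*.2377,.046],-.24+np.pi)"
```

```text
clk 15.90 rot [-0.     0.001 -0.001] d [-0.0055  0.0001 -0.0003]
```

advance(
  increments=[
    [[0, 0, 0, -0.002, 0, 0, 0], [0, 0, 0, -0.004, 0, 0, 0]],
  ],
)

```text
clock: 16.15
position: [0.5534, -0.2046, 0.0457]
ee_rot: [0.12, 0.993, -0.0, 0.0]
ft_force: [-2.8, 0.0, 0.4]
grip_width: 0.002
grasp_force: 1.6
```

advance(
  increments=[
    [[0, 0, 0, -0.002, 0, 0, 0], [0, 0, 0, -0.003, 0, 0, 0]],
  ],
)

```text
clock: 16.4
position: [0.5557, -0.2052, 0.0457]
ee_rot: [0.12, 0.993, -0.0, -0.0]
ft_force: [-8.9, 2.7, 4.9]
grip_width: 0.006
grasp_force: 4.7
```

advance(
  increments=[
    [[0, 0, 0, -0.002, 0, 0, 0], [0, 0, 0, -0.003, 0, 0, 0]],
  ],
)

```text
clock: 16.65
position: [0.5557, -0.2052, 0.0455]
ee_rot: [0.12, 0.993, -0.0, -0.004]
ft_force: [-26.7, 6.9, 19.1]
grip_width: -0.001
grasp_force: 13.4
```

The push stopped at the expected TCP depth, dock x = -29 mm, with 27 N of wall contact. I'll back off and go to the knob.

advance(
  increments=[
    [[0, 0, 0, 0.03, 0, 0, 0], [0, 0, 0, 0.06, 0, 0, 0], [0, 0, 0, 0.06, 0, -0.05, 0], [0, 0, 0, 0.06, 0, -0.1, 0], [0, 0, 0, 0.06, 0, -0.1, 0.6], [0, 0, 0, 0.06, 0, -0.1, 0.6]],
  ],
)

```text
clock: 17.4
position: [0.5009, -0.1919, 0.1455]
ee_rot: [0.12, 0.993, -0.0, 0.001]
ft_force: [0.2, -0.4, -0.3]
grip_width: 0.418
grasp_force: 0.0
```

Run:
```python
from h import *
go([.4838,-.2993,.130],-.24+np.pi); go([.4838,-.2993,.064],-.24+np.pi)
```

```text
clk 17.40 rot [-0.001  0.001 -0.001] d [-0.009  -0.1084  0.0156]
clk 17.40 rot [-0.001  0.001 -0.001] d [-0.0089 -0.1084  0.0816]
```

advance(
  increments=[
    [[0, 0, 0, -0.005, -0.054, 0, 0.6], [0, 0, 0, -0.009, -0.1084, 0, 0.6], [0, 0, 0, -0.009, -0.1084, 0, 0.6], [0, 0, 0, -0.009, -0.1084, 0.04, 0.6], [0, 0, 0, -0.009, -0.1084, 0.08, 0.6], [0, 0, 0, -0.009, -0.1084, 0.08, 0.6], [0, 0, 0, -0.009, -0.1084, 0.08, 0], [0, 0, 0, -0.009, -0.1084, 0.08, 0], [0, 0, 0, -0.009, -0.1084, 0.08, 0]],
  ],
  force=30,
)

```text
clock: 18.52
position: [0.4849, -0.2992, 0.0674]
ee_rot: [0.12, 0.993, -0.001, 0.002]
ft_force: [1.4, 2.5, 6.0]
grip_width: 0.183
grasp_force: 29.4
```

Run:
```python
from h import *
y=-.24;Rz=R.from_euler("z",y).as_matrix()[:2,:2]; O=np.array([.584,-.212]);Pv=O+Rz@[-.026,-.050]
o=manip.get_obs(); r=Rz.T@(o["position"][:2]-Pv); print(r,np.hypot(*r),"theta",(np.arctan2(r[1],r[0])-np.arctan2(76,-10))%6.283)
T=toolT(o)
for th in np.arange(2.2,-.05,-.2):
    p=Pv+Rz@(R.from_euler("z",th).as_matrix()[:2,:2]@[-.010,.076]); print(round(th,1),(T[:3,:3].T@np.append(p-o["position"][:2],0)).round(4))
```

```text
[-0.04948232 -0.05827047] 0.07644571989411865 theta 2.3065601215364344
2.2 [ 0.0061  0.0055 -0.    ]
2.0 [ 0.0155  0.0175 -0.0001]
1.8 [ 0.0223  0.0313 -0.0001]
1.6 [ 0.0262  0.046  -0.0001]
1.4 [ 0.0271  0.0613 -0.0001]
1.2 [ 0.025   0.0765 -0.0002]
1.0 [ 0.0199  0.0909 -0.0001]
0.8 [ 1.21e-02  1.04e-01 -1.00e-04]
0.6 [ 1.700e-03  1.153e-01 -1.000e-04]
0.4 [-1.060e-02  1.244e-01 -1.000e-04]
0.2 [-0.0245  0.1308 -0.    ]
-0.0 [-0.0394  0.1343  0.    ]
```

The knob is gripped (15.5 mm). I'll swing the arm shut.

advance(
  increments=[
    [[0, 0, 0, 0.006, 0.006, 0, 0], [0, 0, 0, 0.016, 0.018, 0, 0], [0, 0, 0, 0.022, 0.031, 0, 0], [0, 0, 0, 0.026, 0.046, 0, 0], [0, 0, 0, 0.027, 0.061, 0, 0], [0, 0, 0, 0.025, 0.077, 0, 0], [0, 0, 0, 0.02, 0.091, 0, 0], [0, 0, 0, 0.012, 0.104, 0, 0], [0, 0, 0, 0.002, 0.115, 0, 0], [0, 0, 0, -0.011, 0.124, 0, 0], [0, 0, 0, -0.02, 0.129, 0, 0], [0, 0, 0, -0.0245, 0.131, 0, 0], [0, 0, 0, -0.0245, 0.131, 0, 0]],
  ],
  force=40,
)

```text
clock: 20.15
position: [0.5382, -0.1793, 0.0662]
ee_rot: [0.121, 0.993, -0.001, -0.0]
ft_force: [-3.2, -3.9, 5.7]
grip_width: 0.178
grasp_force: 39.9
```

advance(
  increments=[
    [[0, 0, 0, -0.005, 0.001, 0, 0], [0, 0, 0, -0.01, 0.002, 0, 0], [0, 0, 0, -0.015, 0.0035, 0, 0], [0, 0, 0, -0.015, 0.0035, 0, 0]],
  ],
)

```text
clock: 20.65
position: [0.5536, -0.179, 0.0662]
ee_rot: [0.121, 0.993, -0.001, -0.0]
ft_force: [-2.7, -2.9, 5.0]
grip_width: 0.177
grasp_force: 39.3
```

Run:
```python
from h import *
y=-.24;Rz=R.from_euler("z",y).as_matrix()[:2,:2]; O=np.array([.584,-.212])
o=manip.get_obs(); print(Rz.T@(o["position"][:2]-O))
```

```text
[-0.03738511  0.02481068]
```

advance(
  increments=[
    [[0, 0, 0, 0, 0, 0, 0.5], [0, 0, 0, 0, 0, 0, 0.5], [0, 0, 0, 0, 0, -0.04, 0.5], [0, 0, 0, 0, 0, -0.1, 0.5], [0, 0, 0, 0.03, 0, -0.15, 0.5], [0, 0, 0, 0.06, 0, -0.15, 0.5], [0, 0, 0, 0.06, 0, -0.15, 0.5], [0, 0, 0, 0.06, 0, -0.15, 0.5]],
  ],
)

```text
clock: 21.65
position: [0.4958, -0.1637, 0.2155]
ee_rot: [0.12, 0.993, -0.0, 0.0]
ft_force: [0.2, -0.0, -0.4]
grip_width: 0.496
grasp_force: 0.0
```

Run:
```python
from h import *
T=wristT(); np.save("T6.npy",T); a=cv2.convertScaleAbs(manip.camera("wrist")[100:400,120:440],alpha=2.6,beta=15)
y=-.24;Rz=R.from_euler("z",y).as_matrix()[:2,:2]; O=np.array([.584,-.212])
for n,p in [("knob",(-36,26,92)),("tailL",(-19,29,74)),("tailR",(-19,-29,74)),("roofFL",(24,46,85)),("roofFR",(24,-46,85))]:
    q=np.append(O+Rz@(np.array(p[:2])/1e3),p[2]/1e3); u=proj("wrist",q,T); print(n,u,(u-[120,100])*2)
cv2.imwrite("pics/w6.png",cv2.resize(a,None,fx=2,fy=2,interpolation=2))
```

```text
knob [285.25906662 263.33377558] [330.51813324 326.66755115]
tailL [288.32326334 270.29876343] [336.64652668 340.59752685]
tailR [230.01207562 270.26971999] [220.02415124 340.53943999]
roofFL [305.22662965 313.95296728] [370.45325929 427.90593456]
roofFR [213.51931552 313.90831253] [187.03863103 427.81662505]
```

View pics/w6.png

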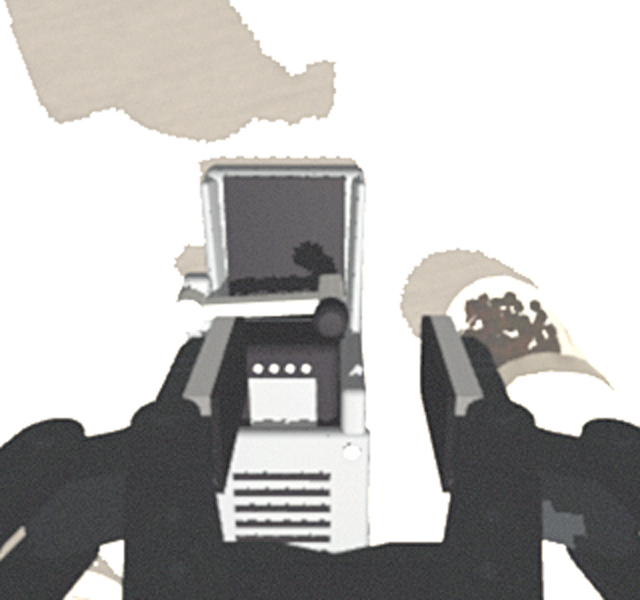

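The pack's tail and the roof edge match the fully home predictions. The knob at (331,315) is about 4 mm short of full shut (327), roughly 0.05 rad, so I'll nudge it from outside for margin.

```bash
python3 -c "
from h import *
y=-.24;Rz=R.from_euler('z',y).as_matrix()[:2,:2]; O=np.array([.584,-.212])
for x in(-.085,-.055): go([*(O+Rz@[x,.024]),.068],y+np.pi)"
```

```text
clk 21.70 rot [ 0.     0.    -0.001] d [-0.0119 -0.0021  0.1474]
clk 21.70 rot [ 0.     0.    -0.001] d [-0.0419 -0.0021  0.1474]
```

advance(
  increments=[
    [[0, 0, 0, -0.005, -0.002, 0, 0], [0, 0, 0, -0.01, -0.002, 0, 0], [0, 0, 0, -0.01, -0.002, 0.05, 0], [0, 0, 0, -0.01, -0.002, 0.1, 0], [0, 0, 0, -0.01, -0.002, 0.147, 0], [0, 0, 0, -0.02, -0.002, 0.147, 0], [0, 0, 0, -0.03, -0.002, 0.147, 0], [0, 0, 0, -0.034, -0.002, 0.147, 0], [0, 0, 0, -0.037, -0.002, 0.147, 0]],
  ],
)

```text
clock: 22.82
position: [0.5325, -0.1746, 0.07]
ee_rot: [0.12, 0.993, -0.0, 0.001]
ft_force: [0.1, -0.2, -0.4]
grip_width: -0.001
grasp_force: 0.1
```

advance(
  increments=[
    [[0, 0, 0, -0.002, 0, 0, 0], [0, 0, 0, -0.003, 0, 0, 0]],
  ],
)

```text
clock: 23.08
position: [0.5343, -0.1751, 0.069]
ee_rot: [0.12, 0.993, -0.0, 0.0]
ft_force: [-0.5, 0.1, 0.2]
grip_width: 0.0
grasp_force: 0.4
```

advance(
  increments=[
    [[0, 0, 0, -0.002, 0, 0, 0], [0, 0, 0, -0.003, 0, 0, 0]],
  ],
)

```text
clock: 23.32
position: [0.537, -0.1757, 0.0687]
ee_rot: [0.12, 0.993, -0.0, 0.0]
ft_force: [-4.4, 1.1, 1.1]
grip_width: -0.002
grasp_force: 1.8
```

advance(
  increments=[
    [[0, 0, 0, -0.001, 0, 0, 0], [0, 0, 0, -0.001, 0, 0, 0]],
  ],
)

```text
clock: 23.58
position: [0.5372, -0.1757, 0.0685]
ee_rot: [0.12, 0.993, -0.0, -0.001]
ft_force: [-6.5, 2.0, 4.9]
grip_width: -0.005
grasp_force: 3.3
```

advance(
  increments=[
    [[0, 0, 0, 0.03, 0, 0, 0], [0, 0, 0, 0.05, 0, 0, 0], [0, 0, 0, 0.05, 0, -0.06, 0], [0, 0, 0, 0.05, 0, -0.12, 0], [0, 0, 0, 0.05, 0, -0.15, 0], [0, 0, 0, 0.05, 0, -0.15, 0]],
  ],
)

```text
clock: 24.32
position: [0.4909, -0.1645, 0.2212]
ee_rot: [0.12, 0.993, -0.001, 0.003]
ft_force: [0.6, -0.5, -1.6]
grip_width: -0.0
grasp_force: 0.0
```

```bash
python3 -c "
from workcell import manip
print(manip.hand_in())"
```

```text
the job is handed in; nothing more can be done
None
```

I handed the job in at about 24 s with the pack pushed fully home in the dock and the retaining arm pressed to its stop behind it; no verdict came back, and I kept clear of the pot, shaker, jigger and jar.

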